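# Face the tin to the label reader and wind the reader level

## Task

The tin of jointing compound on the small turntable is too wide to grip, but a fingertip on its edge will roll it round: turn it until its paper label squarely faces the window of the reader head. Then wind the crank on the column clockwise until the reader's window is level with the middle of the label, and let go. The tin stays standing on its turntable, and everything else stays where it is.

Things in the scene. Friction and masses are not known exactly. Their poses are not given: they have to be found in the camera images.
- station: label-reading station, fixed to the table: grey base plate 200 x 400 x 12 mm carrying turntable, lamp frame, column, and two standing pipe nipples. Origin on the table under the turntable's axis; z up, y towards the column (the reader looks back along -y), x away from the robot's side. The plate spans x -100..100, y -140..260 mm
- turntable_top (a point): centre of the turntable's top face, 30 mm above the table. Free-running steel disc 125 mm across; six rubber lugs round its edge, tops 42 mm above the table, keep the loose tin centred with 2.5 mm play. Its bearing is light (about 0.02 N m): a fingertip pressed on the lid near its edge with some 5 N and moved round the axis turns tin and disc
- lamp_frame (a point): point on the turntable's axis, level with the underside of the fixed lamp frame, 260 mm above the table, 130 mm over the lid. The frame, open in its middle (44 mm slot), spans x -34..34, y -135..70 mm in the station's frame, top at 280 mm; its post, 22 mm square, 288 mm high, is at x 40, y -124. A gripper pointing straight down at the lid meets it; one leaning back to -x by about 30 degrees clears it
- column_top (a point): top centre of the upright aluminium column, 40 x 36 mm, 240 mm high, at x 0, y 205 mm in the station's frame: the crank turns about this vertical axis, and the reader head rides on the side towards the tin
- lid (a point): centre of the flat lid of the turntable's tin, on the lid surface and the tin's axis; z up, y towards the middle of the label (turns with the tin). The tin is a closed bare steel cylinder, loose, 108 mm in diameter, 100 mm high, 0.5 to 0.9 kg; the lid is 96 mm across and stands 2 mm above the shoulder
- label (a point): middle of the paper label with black bars (75 degrees of arc wide, 60 mm high) on that tin's wall, 54 mm from its axis, 46 mm above its underside; a 20 mm paper strip runs from it up and over the lid's edge. Its y points out of the label. It squarely faces the window when this point lies straight between the tin's axis and the column: x 0, y about 54 mm in the station's frame
- window (a point): centre of the glass window (36 x 20 mm) of the reader head, a black box 56 x 46 x 50 mm; it looks along the station's -y at the tin, about 81 mm from the tin's wall, at x 0, y 135 mm in the station's frame, 120 mm above the table when the crank reads 0. It starts higher than the label's middle, which is 76 mm above the table
- crank (a joint): angle of the crank on top of the column, rad; 0 with its arm along the station's +y, growing as it turns clockwise seen from above. It runs many turns (-1.2 to 20.7, end stops); one clockwise turn lowers the reader head 20 mm. It is stiff enough to stay where it is left; 1 to 2 N at the grip turns it
- knob (a point): centre of the crank's upright grip, a black cylinder 22 mm in diameter and 42 mm high that spins freely on its own pin; 45 mm from the column's axis and 277 mm above the table. The grip's top is 298 mm and the steel crank arm below it tops out at 254 mm above the table
- nipple_a: bystander: dark steel pipe nipple 27 mm in diameter, 60 mm high, standing on the station's plate at its far side; origin at the centre of its underside
- nipple_b: bystander: dark steel pipe nipple 34 mm in diameter, 50 mm high, standing on the plate near the turntable; origin at the centre of its underside
- nipple_c: bystander: dark steel pipe nipple 34 mm in diameter, 75 mm high, standing on the table; origin at the centre of its underside
- coupling: bystander: dark steel pipe coupling 47 mm in diameter, 42 mm high, standing on the table; origin at the centre of its underside
- wrench: bystander: steel wrench lying on the table; origin at its middle
- tape: bystander: tape measure 66 x 36 x 62 mm standing on the table; origin at the centre of its underside
- spare_tin: bystander: a second tin like the first, 108 mm in diameter and 100 mm high, on the bare table; origin at the centre of its underside

How it is judged:
By the outcome, as a careful person would: the job done as asked, in the order asked, and still so for the second after the job is handed in, with the robot touching nothing.
It also fails if it takes over 72 s, if anything falls off the work surface, if the arm or the gripper's body presses on something with over 40 N, if the wrist force passes 120 N, or if a joint passes its speed limit or range.

## Robot

A 6-joint arm with a two-finger parallel gripper is mounted at the origin on the work surface. World frame = base frame: x ahead of the robot, y to its left, z up, the work surface at z = 0. Lengths are in m, angles in rad, forces in N, time in s.
With the tool pointing down it reaches from about 0.4 to 0.925 m from the base axis. Payload 3.4 kg.
Tool frame: the origin (TCP) lies between the finger pads; the fingertips stand 8 mm ahead of it and the grasp point (between the pads) lies 11 mm behind it; z points along the fingers, y is the line along which they close (so a half turn about z gives the same grasp; the last joint's range is limited). The gripper opens to 85 mm and grips with 20 to 120 N. Pads are 22 mm wide; open, the fingers measure 114 mm over their backs; the gripper's body (76 mm by 85 mm) begins 54 mm behind the grasp point. The pads swing forward as they close: fully open they stand 13 mm farther back than shut.
Start: joints at [1.165, 0.307, 1.506, -0, 1.328, -0.073], TCP at [0.188, 0.543, 0.239] pointing down, gripper open.
Joint ranges: [-3.12, 3.12], [-1.05, 2.28], [0.14, 2.33], [-1.42, 4.57], [0.1, 2.73], [-2.68, 2.68]. Speed limits (rad/s): [2.57, 2.57, 3.14, 3.14, 3.14, 3.14].

## Interface

Orientations are given as a rotation vector (axis times angle).
In Python, from station import ctrl, capture, workorder gives the robot as it stands.
- The arm moves only by the tool arm_command, never from a script. Its argument "deltas" is a list of rows, each an object with "delta_pos": the shift along the tool's x, y, z in mm, a list of three; "turn": the turn, a rotation vector about the tool's x, y, z in degrees, a list of three; "fingers": the opening in per cent of the stroke, from 0 (shut) to 100 (fully open). A call has 1 to 12 rows; each row is the pose to reach, as a shift and turn from the pose commanded when the call began, along the tool's axes at that moment; what a row does not reach only later rows make up. A row lasts 1/12 s, in which the tool goes at most 41.7 mm and 7.16 degrees, less where a joint would pass 70% of its speed; a pose out of reach is approached as far as the arm can. A call with a gripper value outside its range is refused whole. The fingers move at their own pace and stop on an object; "grip_force" is the grip in N (left out, the last holds). Time passes only in rows, so rows that repeat a pose let the fingers close. It gives the time, the measured TCP pose, the force, the opening and the grip force at its end, in the units of the state.
- ctrl.get_obs(): the state, without advancing time (a new reading comes with each control period).
- capture(name): name is "scene" or "side" or "wrist"; returns a dict with "img" (480x640x3 uint8, blue, green, red), "z_map" (480x640 float32, m along the optical axis (not along the pixel's ray), 0 where there is no reading), "fx", "fy", "cx", "cy" (pixels), "xyz" and "orientation" of the camera in the world. Camera axes: x right, y down, z forward; pixel columns grow to the right and rows downward; lengths in m; the calibration is good to about 2 mm. A picture is of the moment at which its call begins.
- workorder.finish_job(): hands the job in; it is judged then, once.
The state is a dict: "time": time; "joint_positions": joint angles; "joint_vel": joint speeds; "effort": joint torques, N m; "tcp_pos": TCP position; "tool_rot": TCP orientation; "wrist_force": force on the tool from outside, world axes, zero at the start; "torque": the same for the moment, N m; "width": opening from 0.0 (shut) to 1.0 (fully open); "finger_force": force on a finger pad.
Only numpy, scipy, OpenCV 4.12 (cv2) and the standard library are available. Lean on these libraries where they do the work, as an engineer would, in place of code of your own. Each camera call takes 0.05 s, during which the arm holds its last target. There are 200 camera calls.

## Working session

There is one attempt and no reset: what is moved stays moved. The work goes in short steps, Python scripts to look and compute and a tool call to move; the robot and the scene stay as the last step left them, time stands still between calls to the robot, and variables do not carry over. Pictures are saved under pics/ and viewed, at most 10 in all, crops included, and the job is handed in when it is done.

Besides the shell and the picture viewer there is one more tool, called after "Request:" as name([rows], argument=value, ...), one row to a line, values as JSON. arm_command: Moves the arm, as the interface text tells. Its arguments: {"type":"object","properties":{"deltas":{"type":"array"},"grip_force":{"type":"number"}},"required":["deltas"]}

```bash
ls; mkdir -p pics; cat > h.py <<'E'
import numpy as np, cv2
from scipy.spatial.transform import Rotation as R
from station import ctrl, capture, workorder
def rot(o):
    o=np.array(o,float)
    return o if o.shape==(3,3) else (R.from_rotvec(o).as_matrix() if o.size==3 else R.from_quat(o).as_matrix())
def cloud(c):
    z=c["z_map"]; v,u=np.indices(z.shape)
    p=np.stack([(u-c["cx"])/c["fx"]*z,(v-c["cy"])/c["fy"]*z,z],-1)
    P=p@rot(c["orientation"]).T+np.array(c["xyz"]); P[z==0]=np.nan; return P
E
python3 - <<'E'
from h import *
for n in("scene","side"):
    c=capture(n); cv2.imwrite(f"pics/{n}0.png",c["img"]); np.save(f"{n}0.npy",c,allow_pickle=True)
    print(n,c["xyz"],c["orientation"],c["fx"],c["cx"])
print(ctrl.get_obs())
E
```

```text
pics
scene [1.00687143 0.89309912 1.29584933] [-0.69688663 -2.66193439  1.07565577] 595.4469079786145 321.7204221794316
side [-0.36162701 -1.28816239  1.04318654] [-2.03929326  0.60493199 -0.37675009] 612.8924173099074 307.7101080751389
{'time': 0.1, 'joint_positions': array([ 1.16450760e+00,  3.07541511e-01,  1.50753651e+00, -5.02861694e-06,
        1.32842487e+00, -7.34248340e-02]), 'joint_vel': array([ 4.92969908e-04, -2.14846023e-03, -1.73153207e-03,  6.16652053e-04,
        2.29157593e-04,  3.46917416e-05]), 'effort': array([ 1.52518747e-03, -4.58528173e+01, -2.52607602e+01,  2.89494722e-05,
        5.55984909e-03, -1.09139279e-05]), 'tcp_pos': array([0.18762224, 0.54287774, 0.23845069]), 'tool_rot': array([-5.20374388e-01, -3.09773870e+00,  2.91610879e-03]), 'wrist_force': array([ 0.13672992,  0.47018429, -0.01587331]), 'torque': array([-0.00465867, -0.01418927,  0.00319324]), 'finger_force': 0.0, 'width': 0.9954261086587507}
```

View pics/scene0.png

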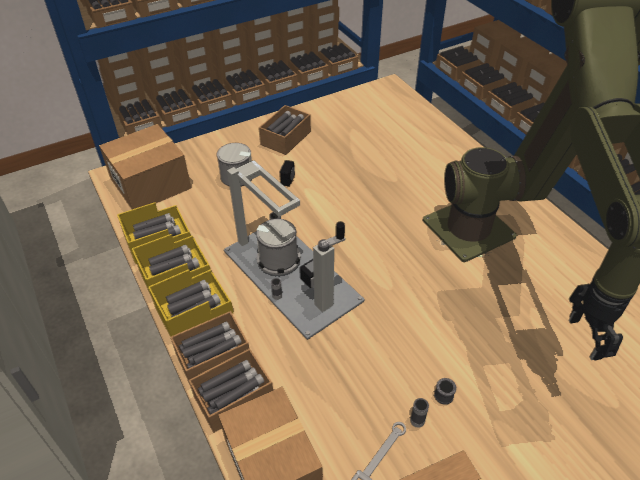

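View pics/side0.png

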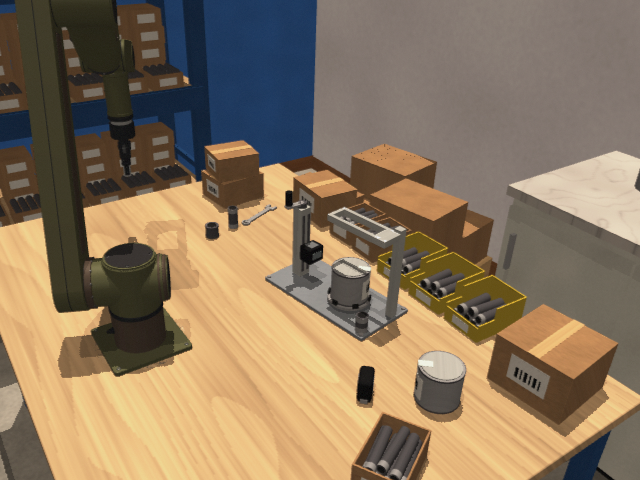

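The scene view shows the station at the centre: lid near (277,232), column top (325,248), knob (340,230), lamp post (237,175). In the side view the lid is at (351,270) and the column at (300,205). Next I'll fit the plate and the lid from depth.

```bash
cat > m.py <<'E'
from h import *
pl={}
for n in("scene","side"):
    c=np.load(f"{n}0.npy",allow_pickle=True).item(); P=cloud(c); 
    roi=np.zeros(P.shape[:2],bool)
    if n=="scene": roi[140:350,210:380]=1
    else: roi[190:345,255:415]=1
    z=P[...,2]
    m=roi&(z>.007)&(z<.017)
    k=cv2.morphologyEx(m.astype(np.uint8),cv2.MORPH_OPEN,np.ones((3,3)))
    q=P[k>0][:,:2]; r=cv2.minAreaRect((q*1000).astype(np.float32)); print(n,len(q),"plate",r, np.median(z[k>0]))
    for nm,a,b in(("lid",.127,.137),("coltop",.236,.244),("frame",.274,.286),("knobtop",.294,.302)):
        mm=roi&(z>a)&(z<b); q=P[mm]; 
        if len(q)>5: print(nm,len(q),np.median(q,0).round(4),cv2.minAreaRect((q[:,:2]*1000).astype(np.float32)))
    im=c["img"]; 
    s=im[195:315,225:385] if n=="scene" else im[190:340,260:420]
    cv2.imwrite(f"pics/{n}0c.png",cv2.resize(s,None,fx=4,fy=4,interpolation=cv2.INTER_CUBIC))
E
python3 m.py
```

```text
scene 2917 plate ((555.5144653320312, -98.22389221191406), (201.08116149902344, 403.3725280761719), 9.599198341369629) 0.011112284063211186
lid 824 [ 0.5614 -0.1481  0.1299] ((559.6932983398438, -110.87345886230469), (105.82075500488281, 359.5806579589844), 8.312759399414062)
coltop 109 [0.5426 0.0513 0.2392] ((582.5909423828125, -107.68203735351562), (42.48700714111328, 360.6428527832031), 18.029293060302734)
frame 860 [ 0.5764 -0.2059  0.2784] ((556.9641723632812, -114.22679138183594), (86.4474868774414, 367.10345458984375), 13.097784042358398)
knobtop 47 [0.4863 0.0468 0.2966] ((486.6048889160156, 46.3341064453125), (20.829710006713867, 19.851661682128906), 36.10113525390625)
side 2879 plate ((553.37744140625, -102.21527099609375), (206.0001678466797, 405.85089111328125), 9.560722351074219) 0.011640031906653858
lid 750 [ 0.5549 -0.1529  0.1296] ((554.1911010742188, -119.93544006347656), (109.60516357421875, 362.27508544921875), 10.322565078735352)
coltop 85 [0.5423 0.0222 0.2397] ((578.6019897460938, -117.01863098144531), (43.22227096557617, 355.8858337402344), 18.564477920532227)
frame 766 [ 0.5724 -0.2196  0.2788] ((552.567626953125, -119.15286254882812), (87.5494384765625, 363.8236083984375), 13.60200023651123)
knobtop 24 [0.4826 0.0382 0.2974] ((484.35821533203125, 41.66461944580078), (25.528470993041992, 18.242151260375977), 73.80479431152344)
```

View pics/scene0c.png

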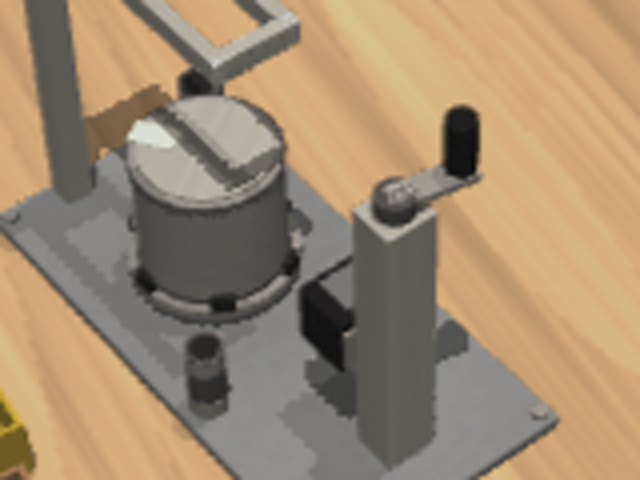

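View pics/side0c.png

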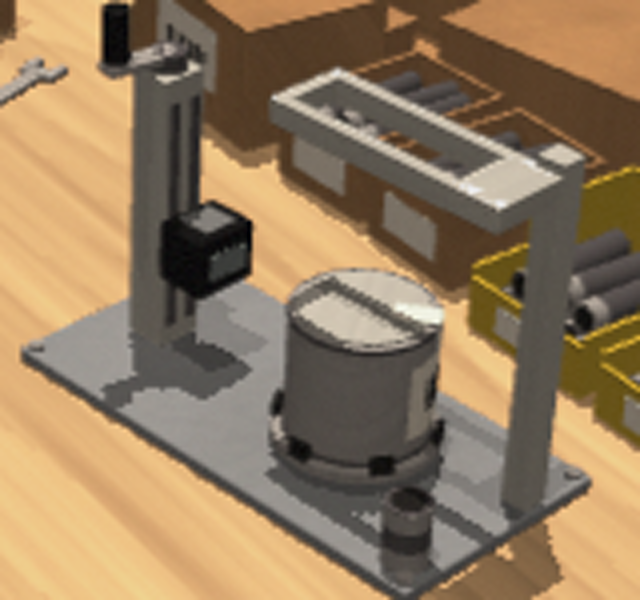

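The scene crop shows the white strip at crop (150,133), on the lid's far edge. In the side crop it is at (425,312), with the label's edge just visible at the right. I'll measure the strip angle, the head height and the nipples.

```bash
cat > g.py <<'E'
from h import *
A=np.radians(9.58); ex=np.array([np.cos(A),np.sin(A)]); ey=np.array([-ex[1],ex[0]])
O=np.array([.5545,-.1002])-.06*ey
def st(P): d=P[...,:2]-O; return np.stack([d@ex,d@ey,P[...,2]],-1)*1000
def wo(x,y): return O+(x*ex+y*ey)/1000
def lab(c,show=True):
    # strip on lid: bright, unsaturated pixels cast on lid plane z=.130 & within lid
    v,u=np.indices(c["z_map"].shape)
    d=np.stack([(u-c["cx"])/c["fx"],(v-c["cy"])/c["fy"],np.ones(u.shape)],-1)@rot(c["orientation"]).T
    t=(.130-c["xyz"][2])/d[...,2]; S=st(np.array(c["xyz"])+d*t[...,None])
    Z=cloud(c)[...,2]
    g=c["img"].min(-1); r=np.hypot(S[...,0],S[...,1])
    m=(r<49)&(r>30)&(abs(Z-.130)<.006)&(g>215)
    q=S[m]; return len(q),q[:,:2].mean(0).round(1) if len(q) else None,(np.degrees(np.arctan2(q[:,0].mean(),q[:,1].mean())).round(1) if len(q) else None), np.percentile(g[(r<49)&(abs(Z-.130)<.006)],[50,90,95,99])
E
python3 - <<'E'
from g import *
print("O",O,"col",wo(0,205))
for n in("scene","side"):
    c=np.load(f"{n}0.npy",allow_pickle=True).item(); P=cloud(c); S=st(P)
    print(n,lab(c))
    m=(abs(S[...,2]-130)<3)&(np.hypot(S[...,0],S[...,1])<58)&(S[...,1]<60); q=S[m][:,:2]; print("lid circ",cv2.minEnclosingCircle(q.astype(np.float32)))
    # knob
    m=(S[...,2]>262)&(S[...,2]<305)&(np.hypot(S[...,0],S[...,1]-205)<65);q=S[m]; print("knob",len(q),cv2.minEnclosingCircle(q[q[:,2]>294][:,:2].astype(np.float32)),np.percentile(q[:,2],98))
    # head
    m=(abs(S[...,0])<32)&(S[...,1]>130)&(S[...,1]<184)&(S[...,2]>25)&(S[...,2]<230);q=S[m]; print("head",len(q),np.percentile(q,[1,5,50,95,99],axis=0).round(1).tolist())
    m=(S[...,2]>20)&(S[...,2]<66)&(abs(S[...,0])<99)&(S[...,1]>-139)&(S[...,1]<258)&(np.hypot(S[...,0],S[...,1])>70)&(g if 0 else True)
    _,L,stt,_=cv2.connectedComponentsWithStats(m.astype(np.uint8))
    for i in range(1,len(stt)):
        if stt[i,4]>25: print("obj",stt[i].tolist(),np.median(S[L==i],0).round(),np.percentile(S[L==i][:,2],97))
    # everything tall on table near
    Z=P[...,2]; m=(Z>.03)&(Z<.16)&(P[...,0]>.3)&(P[...,0]<.8)&(abs(P[...,1])<.6)
    _,L,stt,_=cv2.connectedComponentsWithStats(m.astype(np.uint8))
    for i in range(1,len(stt)):
        if stt[i,4]>40: print("tab",stt[i].tolist(),np.median(P[L==i],0).round(3))
E
```

```text
O [ 0.56448547 -0.15936325] col [0.53036844 0.04277786]
scene (0, None, None, array([161.  , 166.  , 205.85, 211.  ]))
lid circ ((1.87376070022583, 2.2306950092315674), 55.099090576171875)
knob 135 ((-42.525333404541016, 215.06414794921875), 11.449569702148438) 299.9087828585269
head 264 [[-12.5, 138.4, 82.3], [-3.9, 140.4, 86.9], [23.6, 158.8, 125.3], [28.6, 181.8, 132.5], [29.7, 183.0, 134.6]]
obj [269, 212, 12, 7, 55] [ -69. -113.   61.] 65.44197839364321
obj [236, 229, 12, 16, 114] [  45. -115.   44.] 64.83916723711953
obj [271, 285, 11, 13, 108] [ 85. 112.  43.] 63.443240575875464
obj [314, 293, 20, 18, 208] [ 14. 222.  44.] 64.68158830525697
tab [281, 135, 8, 14, 49] [ 0.322 -0.596  0.055]
tab [216, 144, 36, 34, 707] [ 0.527 -0.554  0.097]
tab [142, 153, 48, 44, 1269] [ 0.738 -0.585  0.093]
tab [279, 160, 16, 21, 234] [ 0.383 -0.458  0.057]
tab [160, 205, 72, 110, 1354] [ 0.782 -0.233  0.046]
tab [232, 205, 16, 36, 342] [ 0.628 -0.265  0.098]
tab [256, 212, 44, 61, 1954] [ 0.575 -0.132  0.118]
tab [299, 259, 35, 49, 928] [0.547 0.053 0.11 ]
tab [271, 278, 11, 17, 159] [ 0.627 -
[... 625 characters left out ...]
 32. -131.   43.] 64.21095664549088
obj [355, 311, 14, 21, 233] [ -81. -122.   50.] 64.10191576365987
tab [217, 160, 47, 43, 1375] [0.61  0.582 0.094]
tab [293, 176, 39, 45, 985] [0.767 0.323 0.092]
tab [227, 206, 11, 16, 145] [0.497 0.422 0.059]
tab [205, 222, 14, 10, 109] [0.405 0.404 0.041]
tab [330, 222, 51, 34, 352] [0.769 0.044 0.045]
tab [292, 230, 31, 42, 896] [0.516 0.017 0.112]
tab [377, 252, 117, 81, 2038] [ 0.764 -0.286  0.046]
tab [327, 257, 44, 52, 1832] [ 0.542 -0.188  0.103]
tab [355, 311, 14, 19, 195] [ 0.505 -0.293  0.056]
tab [489, 314, 46, 56, 298] [ 0.714 -0.594  0.137]
tab [415, 351, 50, 51, 1318] [ 0.489 -0.571  0.098]
tab [357, 366, 18, 29, 428] [ 0.366 -0.484  0.059]
```

```bash
cat >> g.py <<'E'
def toolR(th,psi=0):
    # z leaning out to +ex by th deg, y along station y (yawed psi deg)
    t=np.radians(th); E=np.array([*ex,0]);Y=np.array([*ey,0]);Z=np.array([0,0,1.])
    z=np.sin(t)*E-np.cos(t)*Z; return np.stack([np.cross(Y,z),Y,z],1)
def delta(p,Rg,o=None):
    o=o or ctrl.get_obs(); R0=R.from_rotvec(o["tool_rot"]).as_matrix()
    return (R0.T@(np.array(p)-o["tcp_pos"])*1000).round(1).tolist(), np.degrees(R.from_matrix(R0.T@Rg).as_rotvec()).round(2).tolist()
E
python3 - <<'E'
from g import *
import g
for n in("scene","side"):
    c=np.load(f"{n}0.npy",allow_pickle=True).item()
    v,u=np.indices(c["z_map"].shape)
    d=np.stack([(u-c["cx"])/c["fx"],(v-c["cy"])/c["fy"],np.ones(u.shape)],-1)@rot(c["orientation"]).T
    S=st(np.array(c["xyz"])+d*((.130-c["xyz"][2])/d[...,2])[...,None]); r=np.hypot(S[...,0],S[...,1])
    Z=cloud(c)[...,2]
    for th in(185,190,195,200):
        m=(r<50)&(abs(Z-.13)<.006)&(c["img"].min(-1)>th); q=S[m][:,:2]; print(n,th,len(q),q.mean(0),q.min(0),q.max(0),np.degrees(np.arctan2(*q.mean(0))))
p1=[.36,.30,.46]; print(delta(p1,toolR(0)))
w=wo(-45,30); p2=[*w,.30]; print(p2,delta(p2,toolR(35)), delta([.40,-.05,.45],toolR(35)))
E
```

```text
scene 185 44 [ 21.89794155 -29.76861929] [ 13.4798065  -43.07605001] [ 32.97734511 -15.19304636] 143.6616188494468
scene 190 41 [ 21.44728974 -30.12879294] [ 13.4798065  -43.07605001] [ 32.92239867 -15.19304636] 144.5547005929858
scene 195 39 [ 21.41050431 -29.96818939] [ 13.65388126 -43.07605001] [ 32.92239867 -15.19304636] 144.45642983837573
scene 200 39 [ 21.41050431 -29.96818939] [ 13.65388126 -43.07605001] [ 32.92239867 -15.19304636] 144.45642983837573
side 185 37 [ 22.76628948 -28.71624786] [ 14.3671761  -44.22673578] [ 33.38573414 -11.794131  ] 141.59256010619393
side 190 35 [ 22.91229276 -29.58083321] [ 14.3671761  -44.22673578] [ 33.38573414 -11.794131  ] 142.23987240326124
side 195 31 [ 22.89012755 -29.30764386] [ 14.3671761  -42.60563132] [ 33.38573414 -15.37294325] 142.00912206992564
side 200 30 [ 22.62093887 -29.40035227] [ 14.3671761  -42.60563132] [ 33.38573414 -15.37294325] 142.42493996047446
([-242.2, -173.6, -221.3], [-0.1, -0.03, -28.65])
[np.float64(0.5151202982082306), np.float64(-0.13727073086400254), 0.3] ([-531.8, -535.9, -60.6], [-8.85, -34.29, -27.72]) ([-394.4, -491.3, -210.7], [-8.85, -34.29, -27.72])
```

Request:
arm_command([
  {"delta_pos": [-60,-40,-110],"turn": [0,0,-7],"fingers": 0},
  {"delta_pos": [-120,-100,-200],"turn": [0,0,-14],"fingers": 0},
  {"delta_pos": [-160,-130,-210],"turn": [0,0,-20],"fingers": 0},
  {"delta_pos": [-190,-160,-215],"turn": [0,0,-27],"fingers": 0},
  {"delta_pos": [-240,-200,-215],"turn": [0,0,-28.6],"fingers": 0},
  {"delta_pos": [-280,-240,-215],"turn": [0,0,-28.6],"fingers": 0},
  {"delta_pos": [-300,-280,-215],"turn": [0,0,-28.6],"fingers": 0},
  {"delta_pos": [-330,-320,-215],"turn": [-1.8,-6.9,-28],"fingers": 0},
  {"delta_pos": [-350,-370,-215],"turn": [-3.6,-13.7,-28],"fingers": 0},
  {"delta_pos": [-370,-410,-215],"turn": [-5.4,-20.6,-28],"fingers": 0},
  {"delta_pos": [-385,-450,-215],"turn": [-7,-27.4,-27.8],"fingers": 0},
  {"delta_pos": [-394,-491,-211],"turn": [-8.8,-34.3,-27.7],"fingers": 0},
])

```text
time: 1.1
tcp_pos: [0.363, 0.1469, 0.4348]
tool_rot: [-0.214, 2.514, 0.067]
wrist_force: [1.6, -0.3, -0.5]
width: 0.001
finger_force: 0.0
```

```bash
python3 - <<'E'
from g import *
o=ctrl.get_obs(); print(o["joint_positions"].round(2),o["wrist_force"])
print(delta([.40,-.05,.45],toolR(35)))
for z in(.30,.16): print(delta([*wo(-25,30),z],toolR(35)))
E
```

```text
[ 0.4  -0.38  1.84 -0.15  1.08 -1.31] [ 1.63231365 -0.3448322  -0.52805762]
([-11.3, -200.3, -10.2], [0.01, 0.53, 0.14])
([-20.8, -305.6, 181.0], [0.01, 0.53, 0.14])
([60.6, -305.4, 294.9], [0.01, 0.53, 0.14])
```

Request:
arm_command([
  {"delta_pos": [-4,-40,10],"turn": [0,0.5,0.1],"fingers": 0},
  {"delta_pos": [-8,-80,20],"turn": [0,0.5,0.1],"fingers": 0},
  {"delta_pos": [-10,-120,35],"turn": [0,0.5,0.1],"fingers": 0},
  {"delta_pos": [-12,-155,50],"turn": [0,0.5,0.1],"fingers": 0},
  {"delta_pos": [-15,-190,70],"turn": [0,0.5,0.1],"fingers": 0},
  {"delta_pos": [-18,-225,90],"turn": [0,0.5,0.1],"fingers": 0},
  {"delta_pos": [-20,-260,110],"turn": [0,0.5,0.1],"fingers": 0},
  {"delta_pos": [-20,-290,135],"turn": [0,0.5,0.1],"fingers": 0},
  {"delta_pos": [-20,-305,165],"turn": [0,0.5,0.1],"fingers": 0},
  {"delta_pos": [-20,-305,181],"turn": [0,0.5,0.1],"fingers": 0},
  {"delta_pos": [-20,-305,181],"turn": [0,0.5,0.1],"fingers": 0},
])

```text
time: 2.02
tcp_pos: [0.5341, -0.1364, 0.2919]
tool_rot: [-0.202, 2.535, 0.069]
wrist_force: [0.5, -0.1, 0.7]
width: 0.001
finger_force: 0.0
```

```bash
cat > s.py <<'E'
from g import *
o=ctrl.get_obs(); p=o["tcp_pos"]; print("t",o["time"],"st",st(p).round(1),"F",o["wrist_force"].round(2),"q",o["joint_positions"].round(2))
E
python3 - <<'E'
from s import *
for z in(.20,.155): print(delta([*wo(-24,28),z],toolR(35)))
for n in("scene","side"):
    c=capture(n); im=c["img"]; np.save(f"{n}1.npy",c,allow_pickle=True)
    if n=="side": cv2.imwrite("pics/side1.png",cv2.resize(im[120:345,200:440],None,fx=2.5,fy=2.5))
E
```

```text
t 2.0167 st [-26.2  27.7 291.9] F [ 0.54 -0.06  0.68] q [-0.59  0.03  1.9   0.55  0.84 -2.61]
([50.1, -0.1, 77.1], [0.02, -0.65, -0.47])
([75.5, -0.3, 114.3], [0.02, -0.65, -0.47])
```

Request:
arm_command([
  {"delta_pos": [29,0,-24],"turn": [0,0,0],"fingers": 0},
  {"delta_pos": [57,0,-40],"turn": [0,0,7],"fingers": 0},
  {"delta_pos": [57,0,-40],"turn": [0,0,14],"fingers": 0},
  {"delta_pos": [57,0,-40],"turn": [0,0,21],"fingers": 0},
  {"delta_pos": [57,0,-40],"turn": [0,0,28],"fingers": 0},
  {"delta_pos": [57,0,-40],"turn": [0,0,35],"fingers": 0},
  {"delta_pos": [57,0,-40],"turn": [0,0,42],"fingers": 0},
  {"delta_pos": [57,0,-40],"turn": [0,0,49],"fingers": 0},
  {"delta_pos": [57,0,-40],"turn": [0,0,56],"fingers": 0},
  {"delta_pos": [57,0,-40],"turn": [0,0,63],"fingers": 0},
  {"delta_pos": [57,0,-40],"turn": [0,0,70],"fingers": 0},
  {"delta_pos": [57,0,-40],"turn": [0,0,77],"fingers": 0},
])

```text
time: 3.12
tcp_pos: [0.4624, -0.1428, 0.2981]
tool_rot: [1.476, 2.197, 0.568]
wrist_force: [0.2, 0.8, 0.4]
width: 0.001
finger_force: 0.0
```

Request:
arm_command([
  {"delta_pos": [0,0,0],"turn": [0,0,7],"fingers": 0},
  {"delta_pos": [0,0,0],"turn": [0,0,14],"fingers": 0},
  {"delta_pos": [0,0,0],"turn": [0,0,21],"fingers": 0},
  {"delta_pos": [0,0,0],"turn": [0,0,28],"fingers": 0},
  {"delta_pos": [0,0,0],"turn": [0,0,35],"fingers": 0},
  {"delta_pos": [0,0,0],"turn": [0,0,42],"fingers": 0},
  {"delta_pos": [0,0,0],"turn": [0,0,49],"fingers": 0},
  {"delta_pos": [0,0,0],"turn": [0,0,56],"fingers": 0},
  {"delta_pos": [0,0,0],"turn": [0,0,63],"fingers": 0},
  {"delta_pos": [0,0,0],"turn": [0,0,70],"fingers": 0},
  {"delta_pos": [0,0,0],"turn": [0,0,77],"fingers": 0},
  {"delta_pos": [0,0,0],"turn": [0,0,84],"fingers": 0},
])

```text
time: 4.12
tcp_pos: [0.4624, -0.1428, 0.2981]
tool_rot: [2.867, 0.721, 0.918]
wrist_force: [-0.0, 0.8, -0.7]
width: -0.002
finger_force: 0.0
```

```bash
cat >> g.py <<'E'
F=np.diag([-1,-1,1.])
E
python3 - <<'E'
from s import *
G=toolR(35)@F
for a in((-92,28,.20),(-92,28,.160),(-24,28,.160)): print(delta([*wo(a[0],a[1]),a[2]],G))
E
```

```text
t 4.1167 st [-97.9  33.3 298.1] F [-0.    0.77 -0.7 ] q [-0.74 -0.07  1.98  0.59  0.92  0.05]
([-49.9, -11.2, 84.1], [-0.09, 0.4, 18.64])
([-71.4, -18.4, 117.0], [-0.09, 0.4, 18.64])
([-18.3, -0.5, 155.6], [-0.09, 0.4, 18.64])
```

Request:
arm_command([
  {"delta_pos": [-15,-3,25],"turn": [0,0,7],"fingers": 0},
  {"delta_pos": [-30,-7,50],"turn": [0,0,14],"fingers": 0},
  {"delta_pos": [-50,-11,84],"turn": [0,0.4,18.6],"fingers": 0},
  {"delta_pos": [-60,-15,100],"turn": [0,0.4,18.6],"fingers": 0},
  {"delta_pos": [-71.4,-18.4,117],"turn": [0,0.4,18.6],"fingers": 0},
  {"delta_pos": [-71.4,-18.4,117],"turn": [0,0.4,18.6],"fingers": 0},
])

```text
time: 4.62
tcp_pos: [0.4678, -0.1462, 0.1565]
tool_rot: [-2.936, -0.253, -0.918]
wrist_force: [-0.9, 0.8, -0.4]
width: 0.001
finger_force: 0.0
```

```bash
python3 - <<'E'
from s import *
G=toolR(35)@F
for a in((-60,28,.160),(-24,28,.160),(-24,28,.146)): print(delta([*wo(a[0],a[1]),a[2]],G))
E
```

```text
t 4.6167 st [-93.2  29.  156.5] F [-0.91  0.77 -0.39] q [-0.74  0.17  2.21  0.95  0.59 -0.1 ]
([29.3, 1.2, 16.0], [-0.37, 0.26, 0.17])
([58.9, 1.5, 36.5], [-0.37, 0.26, 0.17])
([50.9, 1.5, 48.0], [-0.37, 0.26, 0.17])
```

Request:
arm_command([
  {"delta_pos": [29,1,16],"turn": [-0.4,0.3,0.2],"fingers": 0},
  {"delta_pos": [59,1.5,36.5],"turn": [-0.4,0.3,0.2],"fingers": 0},
  {"delta_pos": [59,1.5,36.5],"turn": [-0.4,0.3,0.2],"fingers": 0},
  {"delta_pos": [53.5,1.5,44.5],"turn": [-0.4,0.3,0.2],"fingers": 0},
  {"delta_pos": [53.5,1.5,44.5],"turn": [-0.4,0.3,0.2],"fingers": 0},
])

```text
time: 5.03
tcp_pos: [0.539, -0.1373, 0.1544]
tool_rot: [-2.94, -0.25, -0.937]
wrist_force: [-1.0, 0.4, -0.4]
width: 0.001
finger_force: 0.0
```

```bash
python3 - <<'E'
from s import *
G=toolR(35)@F
for a in((-24,28,.143),(-24,28,.140)): print(delta([*wo(a[0],a[1]),a[2]],G))
for n in("scene","side"):
    c=capture(n); im=c["img"]
    if n=="side": cv2.imwrite("pics/side1.png",cv2.resize(im[120:345,200:440],None,fx=2.5,fy=2.5))
E
```

```text
t 5.0333 st [-21.4  26.  154.4] F [-1.05  0.44 -0.41] q [-0.59  0.24  2.11  0.95  0.51  0.03]
([-8.7, -2.0, 7.8], [0.23, -0.34, 0.2])
([-10.4, -2.1, 10.3], [0.23, -0.34, 0.2])
```

View pics/side1.png

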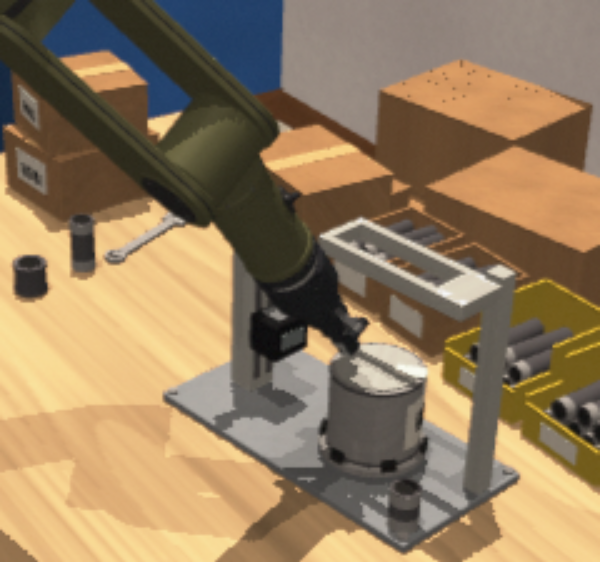

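The closed fingertips sit just above the near edge of the lid at about (350,345), and the gripper body clears the frame. Pressing down now.

Request:
arm_command([
  {"delta_pos": [-5,-2,4],"turn": [0,0,0],"fingers": 0},
  {"delta_pos": [-8.7,-2,8],"turn": [0,0,0],"fingers": 0},
  {"delta_pos": [-8.7,-2,8],"turn": [0,0,0],"fingers": 0},
])

```text
time: 5.38
tcp_pos: [0.535, -0.1367, 0.142]
tool_rot: [-2.941, -0.244, -0.935]
wrist_force: [0.0, 0.2, 0.0]
width: 0.001
finger_force: 0.0
```

```bash
python3 s.py
```

```text
t 5.3833 st [-25.3  27.2 142. ] F [0.02 0.2  0.03] q [-0.59  0.25  2.14  1.01  0.48 -0.04]
```

No contact yet; stepping down slowly.

Request:
arm_command([
  {"delta_pos": [-0.6,0,0.8],"turn": [0,0,0],"fingers": 0},
  {"delta_pos": [-1.1,0,1.6],"turn": [0,0,0],"fingers": 0},
  {"delta_pos": [-1.1,0,1.6],"turn": [0,0,0],"fingers": 0},
])

```text
time: 5.63
tcp_pos: [0.5362, -0.1368, 0.141]
tool_rot: [-2.94, -0.245, -0.938]
wrist_force: [-2.7, 1.5, 5.9]
width: 0.001
finger_force: 3.1
```

Request:
arm_command([
  {"delta_pos": [-0.6,0,0.8],"turn": [0,0,0],"fingers": 0},
  {"delta_pos": [-0.6,0,0.8],"turn": [0,0,0],"fingers": 0},
])

```text
time: 5.8
tcp_pos: [0.5365, -0.1364, 0.1408]
tool_rot: [-2.939, -0.246, -0.94]
wrist_force: [-5.7, 2.2, 12.8]
width: -0.0
finger_force: 6.2
```

Request:
arm_command([
  {"delta_pos": [-0.6,0,0.8],"turn": [0,0,0],"fingers": 0},
  {"delta_pos": [-0.6,0,0.8],"turn": [0,0,0],"fingers": 0},
])

```text
time: 5.97
tcp_pos: [0.5369, -0.136, 0.1407]
tool_rot: [-2.937, -0.246, -0.942]
wrist_force: [-6.7, 5.1, 18.5]
width: -0.001
finger_force: 8.9
```

Request:
arm_command([
  {"delta_pos": [-1,2.5,-2.3],"turn": [0,0,0],"fingers": 0},
  {"delta_pos": [-3,5.2,-3.7],"turn": [0,0,0],"fingers": 0},
  {"delta_pos": [-4.4,8.2,-4.7],"turn": [0,0,0],"fingers": 0},
  {"delta_pos": [-5.8,11.2,-5.6],"turn": [0,0,0],"fingers": 0},
])

```text
time: 6.3
tcp_pos: [0.5309, -0.15, 0.1409]
tool_rot: [-2.941, -0.245, -0.941]
wrist_force: [-0.8, 0.2, 8.0]
width: 0.002
finger_force: 4.1
```

```bash
cat > lb.py <<'E'
from s import *
def lb(n):
    c=capture(n)
    v,u=np.indices(c["z_map"].shape)
    d=np.stack([(u-c["cx"])/c["fx"],(v-c["cy"])/c["fy"],np.ones(u.shape)],-1)@rot(c["orientation"]).T
    S=st(np.array(c["xyz"])+d*((.130-c["xyz"][2])/d[...,2])[...,None]); r=np.hypot(S[...,0],S[...,1])
    Z=cloud(c)[...,2]
    m=(r<50)&(abs(Z-.13)<.006)&(c["img"].min(-1)>190); q=S[m][:,:2]
    if len(q): print(n,len(q),q.mean(0).round(1),"ang",np.degrees(np.arctan2(*q.mean(0))).round(1),"ext",q.min(0).round(),q.max(0).round())
if __name__=="__main__": lb("scene");lb("side")
E
python3 lb.py
```

```text
t 6.3 st [-31.5  14.8 140.9] F [-0.75  0.24  7.99] q [-0.63  0.26  2.14  1.02  0.5  -0.08]
scene 53 [ 27.8 -20.3] ang 126.1 ext [ 14. -34.] [44. -8.]
side 199 [10.4 -8.5] ang 129.4 ext [-36. -45.] [45. 35.]
```

Request:
arm_command([
  {"delta_pos": [-1.1,3.2,-0.8],"turn": [0,0,0],"fingers": 0},
  {"delta_pos": [-2,6.5,-1.4],"turn": [0,0,0],"fingers": 0},
  {"delta_pos": [-2.5,9.9,-1.7],"turn": [0,0,0],"fingers": 0},
  {"delta_pos": [-2.9,13.3,-2],"turn": [0,0,0],"fingers": 0},
  {"delta_pos": [-3,16.7,-2.1],"turn": [0,0,0],"fingers": 0},
  {"delta_pos": [-2.9,20.1,-2],"turn": [0,0,0],"fingers": 0},
  {"delta_pos": [-2.5,23.5,-1.7],"turn": [0,0,0],"fingers": 0},
  {"delta_pos": [-2,26.9,-1.4],"turn": [0,0,0],"fingers": 0},
  {"delta_pos": [-1.1,30.2,-0.8],"turn": [0,0,0],"fingers": 0},
  {"delta_pos": [0,33.4,0],"turn": [0,0,0],"fingers": 0},
])

```text
time: 7.23
tcp_pos: [0.5367, -0.1833, 0.1409]
tool_rot: [-2.941, -0.245, -0.94]
wrist_force: [-0.1, 1.2, 7.3]
width: -0.001
finger_force: 3.4
```

```bash
python3 lb.py
```

```text
t 7.2333 st [-31.4 -18.9 140.9] F [-0.05  1.25  7.29] q [-0.69  0.28  2.09  0.99  0.55 -0.09]
scene 53 [33.6  9.1] ang 74.9 ext [21. -4.] [48. 20.]
side 117 [ 13.4 -13.1] ang 134.3 ext [-39. -45.] [48. 25.]
```

Request:
arm_command([
  {"delta_pos": [1,2.1,0.7],"turn": [0,0,0],"fingers": 0},
  {"delta_pos": [2.1,4.2,1.5],"turn": [0,0,0],"fingers": 0},
  {"delta_pos": [4.7,8.1,3.3],"turn": [0,0,0],"fingers": 0},
  {"delta_pos": [7.5,11.5,5.3],"turn": [0,0,0],"fingers": 0},
  {"delta_pos": [10.6,14.5,7.5],"turn": [0,0,0],"fingers": 0},
  {"delta_pos": [10.6,14.5,7.5],"turn": [0,0,0],"fingers": 0},
  {"delta_pos": [19.2,14.5,-4.8],"turn": [0,0,0],"fingers": 0},
  {"delta_pos": [14,-12,-8],"turn": [0,0,0],"fingers": 0},
  {"delta_pos": [9.3,-38.7,-11.8],"turn": [0,0,0],"fingers": 0},
  {"delta_pos": [9.3,-38.7,-11.8],"turn": [0,0,0],"fingers": 0},
  {"delta_pos": [9.3,-38.7,-11.8],"turn": [0,0,0],"fingers": 0},
])

```text
time: 8.25
tcp_pos: [0.528, -0.1424, 0.1534]
tool_rot: [-2.941, -0.247, -0.932]
wrist_force: [0.8, -0.6, -0.4]
width: -0.003
finger_force: 0.0
```

```bash
python3 lb.py; python3 -c "
from g import *
print(delta([*wo(-30.2,20),.1409],toolR(35)@F))"
```

```text
t 8.25 st [-33.1  22.8 153.4] F [ 0.77 -0.62 -0.37] q [-0.62  0.23  2.13  0.95  0.52  0.01]
scene 49 [26.7 23.9] ang 48.1 ext [12. 10.] [40. 36.]
side 228 [ 7.1 -6.3] ang 131.7 ext [-38. -45.] [44. 40.]
([-6.4, 0.2, 11.6], [0.37, -0.26, 0.07])
```

Request:
arm_command([
  {"delta_pos": [-4,0.2,7],"turn": [0,0,0],"fingers": 0},
  {"delta_pos": [-6.5,0.2,11],"turn": [0,0,0],"fingers": 0},
  {"delta_pos": [-7,0.2,12.2],"turn": [0,0,0],"fingers": 0},
  {"delta_pos": [-7,0.2,12.2],"turn": [0,0,0],"fingers": 0},
])

```text
time: 8.68
tcp_pos: [0.5321, -0.1449, 0.1409]
tool_rot: [-2.941, -0.244, -0.939]
wrist_force: [-3.9, 1.0, 8.7]
width: 0.001
finger_force: 4.3
```

```bash
python3 lb.py
```

```text
t 8.6833 st [-29.5  19.6 140.9] F [-3.9   0.98  8.72] q [-0.62  0.26  2.14  1.02  0.49 -0.07]
scene 56 [27.5 22.9] ang 50.3 ext [14.  8.] [42. 36.]
side 217 [ 9.  -7.4] ang 129.4 ext [-37. -45.] [44. 37.]
```

Request:
arm_command([
  {"delta_pos": [-1.6,3.7,-1.1],"turn": [0,0,0],"fingers": 0},
  {"delta_pos": [-2.8,7.5,-2],"turn": [0,0,0],"fingers": 0},
  {"delta_pos": [-3.6,11.4,-2.5],"turn": [0,0,0],"fingers": 0},
  {"delta_pos": [-4.2,15.5,-2.9],"turn": [0,0,0],"fingers": 0},
  {"delta_pos": [-4.3,19.6,-3],"turn": [0,0,0],"fingers": 0},
  {"delta_pos": [-4.2,23.7,-2.9],"turn": [0,0,0],"fingers": 0},
  {"delta_pos": [-3.6,27.8,-2.5],"turn": [0,0,0],"fingers": 0},
  {"delta_pos": [-3.2,29.8,-2.3],"turn": [0,0,0],"fingers": 0},
  {"delta_pos": [-2.8,31.7,-2],"turn": [0,0,0],"fingers": 0},
  {"delta_pos": [-2.8,31.7,-2],"turn": [0,0,0],"fingers": 0},
])

```text
time: 9.62
tcp_pos: [0.5341, -0.1776, 0.1409]
tool_rot: [-2.942, -0.244, -0.939]
wrist_force: [0.9, 0.3, 5.5]
width: -0.002
finger_force: 2.8
```

```bash
python3 lb.py; python3 - <<'E'
from g import *
c=capture("scene"); cv2.imwrite("pics/s2.png",cv2.resize(c["img"][170:320,225:385],None,fx=4,fy=4,interpolation=cv2.INTER_CUBIC))
S=st(cloud(c)); d=S; g=c["img"].min(-1)
r=np.hypot(S[...,0],S[...,1]); m=(abs(r-54)<5)&(S[...,2]>50)&(S[...,2]<108)&(g>140)
q=S[m]; a=np.degrees(np.arctan2(q[:,0],q[:,1])); print(len(a),np.percentile(a,[2,10,50,90,98]))
E
```

```text
t 9.6167 st [-32.9 -12.9 140.9] F [0.95 0.32 5.46] q [-0.68  0.28  2.1   0.99  0.54 -0.09]
scene 7 [ 1.4 39.1] ang 2.1 ext [-9. 26.] [11. 49.]
side 128 [ 13.6 -17.1] ang 141.5 ext [-36. -45.] [44. 25.]
2 [-9.36160283 -6.3109507   8.94230994 24.19557059 27.24622272]
```

View pics/s2.png

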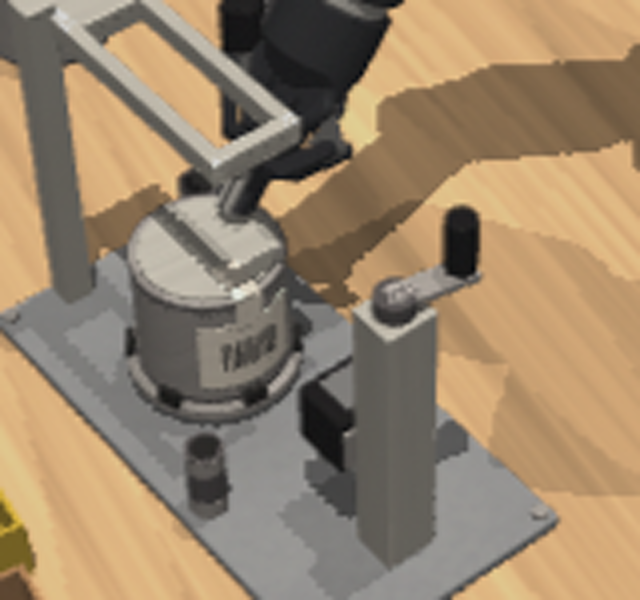

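The label now faces the column: it spans crop x 198–293 and the strip is near (245,285). To measure it accurately I'll find the label's edges on the wall and the strip on the lid.

```bash
cat > la.py <<'E'
from g import *
def la():
    c=capture("scene"); v,u=np.indices((480,640)); g=c["img"].min(-1).astype(int)
    d=np.stack([(u-c["cx"])/c["fx"],(v-c["cy"])/c["fy"],np.ones(u.shape)],-1)@rot(c["orientation"]).T
    C=np.array(c["xyz"]); 
    # rays to cylinder r54
    o=C[:2]-O; a=(d[...,:2]**2).sum(-1); b=d[...,:2]@o; k=o@o-.054**2
    t=(-b-np.sqrt(np.maximum(b*b-a*k,0)))/a; S=st(C+d*t[...,None]); ok=b*b>a*k
    ang=np.degrees(np.arctan2(S[...,0],S[...,1])); 
    for z0 in(60,70,85,95,103):
        m=ok&(abs(S[...,2]-z0)<3); A=ang[m];G=g[m]; 
        print(z0,[(int(x),int(np.median(G[(A>=x)&(A<x+4)]))) for x in range(-48,90,4) if ((A>=x)&(A<x+4)).sum()])
    S=st(C+d*((.130-C[2])/d[...,2])[...,None]); r=np.hypot(S[...,0],S[...,1]); ang=np.degrees(np.arctan2(S[...,0],S[...,1]))
    for r0 in(42,46,50): 
        m=abs(r-r0)<2; A=ang[m];G=g[m]; print("r",r0,[(int(x),int(np.median(G[(A>=x)&(A<x+3)]))) for x in range(-45,60,3) if ((A>=x)&(A<x+3)).sum()])
la()
E
python3 la.py
```

```text
60 [(-44, 84), (-32, 103), (-28, 99), (-20, 62), (-16, 49), (-12, 88), (-8, 95), (-4, 85), (0, 74), (4, 98), (8, 92), (12, 97), (16, 91), (20, 111), (24, 121), (28, 122), (32, 124), (36, 123), (40, 116), (44, 83), (48, 83), (52, 82), (56, 83), (60, 83), (64, 83), (68, 81), (72, 81), (76, 79), (80, 78), (84, 76), (88, 73)]
70 [(-48, 80), (-36, 102), (-28, 97), (-20, 64), (-16, 58), (-12, 66), (-8, 67), (-4, 67), (0, 68), (4, 68), (8, 69), (12, 60), (16, 86), (20, 75), (24, 103), (28, 121), (32, 121), (36, 121), (40, 116), (44, 88), (48, 86), (52, 86), (56, 84), (60, 83), (64, 82), (68, 80), (72, 79), (76, 78), (80, 76), (84, 75), (88, 73)]
85 [(-36, 100), (-28, 104), (-24, 103), (-16, 85), (-12, 86), (-8, 85), (-4, 99), (0, 102), (4, 85), (8, 109), (12, 78), (16, 112), (20, 80), (24, 97), (28, 122), (32, 123), (36, 123), (40, 110), (44, 84), (48, 84), (52, 84), (56, 83), (60, 83), (64, 81), (68, 80), (72, 79), (76, 77), (80, 77), (88, 74)]
95 [(-40, 107), (-36, 104), (-28, 103), (-24, 105), (-20, 109), (-12, 111), (-8, 112), (-4, 113), (0, 106), (4, 112), (8, 107), (12, 118), (16, 120
[... 815 characters left out ...]
)]
r 46 [(-42, 103), (-39, 101), (-33, 100), (-30, 101), (-27, 100), (-24, 101), (-21, 154), (-18, 101), (-15, 135), (-12, 83), (-6, 172), (-3, 99), (0, 180), (3, 101), (6, 214), (9, 201), (12, 127), (15, 126), (18, 167), (21, 171), (24, 171), (27, 171), (30, 172), (33, 172), (36, 172), (39, 174), (42, 174), (48, 175), (51, 175), (54, 171), (57, 156)]
r 50 [(-45, 93), (-39, 89), (-36, 78), (-30, 89), (-27, 88), (-24, 97), (-21, 115), (-15, 117), (-12, 103), (-9, 158), (-6, 188), (-3, 189), (0, 191), (3, 197), (9, 219), (12, 212), (15, 162), (18, 117), (21, 130), (24, 134), (27, 138), (30, 138), (33, 145), (36, 145), (39, 146), (42, 146), (45, 138), (48, 127), (51, 120), (54, 143), (57, 154)]
```

Request:
arm_command([
  {"delta_pos": [0.2,1.5,0.5],"turn": [0,0,0],"fingers": 0},
  {"delta_pos": [0.8,3,0.8],"turn": [0,0,0],"fingers": 0},
  {"delta_pos": [0.8,3,0.8],"turn": [0,0,0],"fingers": 0},
])

```text
time: 10.07
tcp_pos: [0.5357, -0.1801, 0.1409]
tool_rot: [-2.942, -0.244, -0.939]
wrist_force: [0.8, -0.8, 6.4]
width: -0.002
finger_force: 3.2
```

```bash
cat > lc.py <<'E'
from g import *
c=capture("scene"); v,u=np.indices((480,640)); g=c["img"].min(-1).astype(int)
d=np.stack([(u-c["cx"])/c["fx"],(v-c["cy"])/c["fy"],np.ones(u.shape)],-1)@rot(c["orientation"]).T
C=np.array(c["xyz"]); 
P=st(cloud(c)); m=(abs(P[...,2]-130)<2)&(np.hypot(P[...,0],P[...,1])<60)
S=st(C+d*((.130-C[2])/d[...,2])[...,None])
q=S[m][:,:2]; (ce,_,_)=cv2.minAreaRect(cv2.convexHull(q.astype(np.float32))); print("lid centre",ce,np.percentile(q,[1,99],axis=0).round(1).tolist())
for off in((0,0),ce):
  Oo=O+(off[0]*ex+off[1]*ey)/1000
  o=C[:2]-Oo; a=(d[...,:2]**2).sum(-1); b=d[...,:2]@o; k=o@o-.054**2
  t=(-b-np.sqrt(np.maximum(b*b-a*k,0)))/a; S=st(C+d*t[...,None])-np.array([off[0],off[1],0]); ok=b*b>a*k
  A=np.degrees(np.arctan2(S[...,0],S[...,1])); m=ok&(S[...,2]>52)&(S[...,2]<102)
  # soft edge: integrate between 26 and 54
  xs=np.arange(24,56,2); pr=np.array([g[m&(A>=x)&(A<x+2)].mean() for x in xs]); hi,lo=122,84.5
  fr=np.clip((pr-lo)/(hi-lo),0,1); i=np.where(fr>.5)[0][-1]; e=xs[i]+1+2*(fr[i]-.5)/(fr[i]-fr[i+1]); print("edge",e,"centre",e-37.5, pr.round().tolist())
  S=st(C+d*((.130-C[2])/d[...,2])[...,None])[...,:2]-np.array(off); r=np.hypot(S[...,0],S[...,1]); A=np.degrees(np.arctan2(S[...,0],S[...,1])); m=(r>47)&(r<51)&(abs(A)<40)&(g>150); print("strip",np.median(A[m]),A[m].mean(),A[m].min(),A[m].max())
E
python3 lc.py; python3 s.py
```

```text
lid centre (0.23574066162109375, 4.262298583984375) [[-48.9, -47.0], [50.0, 54.7]]
edge 38.60254372019078 centre 1.1025437201907806 [121.0, 122.0, 122.0, 122.0, 122.0, 121.0, 117.0, 100.0, 85.0, 85.0, 84.0, 85.0, 84.0, 84.0, 84.0, 83.0]
strip 1.3885723021114726 1.188944825933971 -12.720326406479899 18.2805400495174
edge 40.79514824797844 centre 3.295148247978439 [121.0, 121.0, 122.0, 122.0, 122.0, 122.0, 121.0, 117.0, 102.0, 86.0, 84.0, 84.0, 85.0, 84.0, 84.0, 84.0]
strip -1.2018031746523905 4.677900858946188 -19.734353202075482 37.41655865051707
t 10.1167 st [-31.8 -15.6 140.9] F [0.44 0.37 5.81] q [-0.68  0.28  2.1   0.99  0.54 -0.09]
```

Request:
arm_command([
  {"delta_pos": [0.8,0.7,-0.6],"turn": [0,0,0],"fingers": 0},
  {"delta_pos": [1.7,0.7,-2.2],"turn": [0,0,0],"fingers": 0},
  {"delta_pos": [8.6,0,-12.3],"turn": [0,0,0],"fingers": 0},
  {"delta_pos": [-16,0,-29],"turn": [0,0,0],"fingers": 0},
  {"delta_pos": [-40,0,-46],"turn": [0,0,0],"fingers": 0},
  {"delta_pos": [-40,0,-46],"turn": [0,0,0],"fingers": 0},
])

```text
time: 10.62
tcp_pos: [0.4717, -0.1872, 0.1528]
tool_rot: [-2.942, -0.243, -0.929]
wrist_force: [-0.7, 0.9, -0.5]
width: 0.001
finger_force: 0.0
```

```bash
python3 lc.py; python3 s.py; python3 - <<'E'
from g import *
G=toolR(0)@F
for y in(30,210): print(delta([*wo(-110,y),.40],G))
c=capture("scene"); S=st(cloud(c))
m=(S[...,2]>290)&(S[...,2]<305)&(np.hypot(S[...,0],S[...,1]-205)<70);q=S[m]; print(q.mean(0),len(q))
E
```

```text
lid centre (0.11907386779785156, 2.3258743286132812) [[-49.5, -46.4], [52.3, 55.2]]
edge 38.75531914893617 centre 1.2553191489361666 [121.0, 122.0, 122.0, 121.0, 121.0, 121.0, 117.0, 101.0, 86.0, 85.0, 84.0, 85.0, 84.0, 84.0, 84.0, 83.0]
strip 1.3885723021114726 1.188944825933971 -12.720326406479899 18.2805400495174
edge 40.028571428571425 centre 2.528571428571425 [121.0, 121.0, 122.0, 122.0, 122.0, 121.0, 119.0, 114.0, 93.0, 84.0, 85.0, 84.0, 84.0, 85.0, 83.0, 84.0]
strip -1.2000721707404334 2.2794621537503326 -12.126118630028003 39.23856460632276
t 10.6667 st [-94.6 -13.1 153.4] F [-0.47 -0.09 -0.15] q [-0.81  0.21  2.16  0.95  0.62 -0.16]
([129.2, -42.3, -210.8], [0.24, -35.11, -0.22])
([128.8, -222.3, -211.7], [0.24, -35.11, -0.22])
[-42.91027255 216.40383418 296.21428072] 61
```

Request:
arm_command([
  {"delta_pos": [20,0,-40],"turn": [0,-7,0],"fingers": 0},
  {"delta_pos": [40,0,-75],"turn": [0,-14,0],"fingers": 0},
  {"delta_pos": [65,0,-108],"turn": [0,-21,0],"fingers": 20},
  {"delta_pos": [87,-15,-142],"turn": [0,-28,0],"fingers": 50},
  {"delta_pos": [108,-30,-176],"turn": [0,-35,0],"fingers": 60},
  {"delta_pos": [129,-50,-211],"turn": [0,-35.1,0],"fingers": 80},
  {"delta_pos": [129,-90,-211],"turn": [0,-35.1,0],"fingers": 80},
  {"delta_pos": [129,-130,-211],"turn": [0,-35.1,0],"fingers": 80},
  {"delta_pos": [129,-170,-211],"turn": [0,-35.1,0],"fingers": 80},
  {"delta_pos": [129,-210,-211],"turn": [0,-35.1,0],"fingers": 80},
  {"delta_pos": [129,-225,-211],"turn": [0,-35.1,0],"fingers": 80},
  {"delta_pos": [129,-225,-211],"turn": [0,-35.1,0],"fingers": 80},
])

```text
time: 11.72
tcp_pos: [0.4224, 0.0367, 0.4013]
tool_rot: [3.128, 0.265, 0.008]
wrist_force: [0.0, 0.1, 1.1]
width: 0.802
finger_force: 0.0
```

```bash
python3 s.py; python3 - <<'E'
from g import *
G=toolR(0)@F
for z in(.36,.271): print(delta([*wo(-43.6,213.2),z],G))
E
```

```text
t 11.7167 st [-107.5  217.   401.3] F [0.02 0.12 1.06] q [-0.01 -0.01  1.49 -0.    1.65  1.39]
([63.6, 3.8, 41.6], [0.16, -0.29, 0.09])
([63.2, 3.5, 130.6], [0.16, -0.29, 0.09])
```

Request:
arm_command([
  {"delta_pos": [32,2,20],"turn": [0,0,0],"fingers": 80},
  {"delta_pos": [63.5,3.7,41],"turn": [0,-0.3,0],"fingers": 80},
  {"delta_pos": [63.5,3.7,41],"turn": [0,-0.3,0],"fingers": 80},
])

```text
time: 11.97
tcp_pos: [0.4901, 0.0404, 0.3547]
tool_rot: [3.126, 0.262, -0.008]
wrist_force: [-0.3, -0.2, -1.0]
width: 0.797
finger_force: 0.0
```

```bash
python3 - <<'E'
from s import *
c=capture("wrist"); S=st(cloud(c)); Z=S[...,2]
m=(Z>292)&(Z<303)&(np.hypot(S[...,0],S[...,1]-205)<70);q=S[m]; print(len(q),q.mean(0) if len(q) else 0, cv2.minEnclosingCircle(q[:,:2].astype(np.float32)) if len(q) else 0)
m=(Z>232)&(Z<243)&(np.hypot(S[...,0],S[...,1]-205)<50);q=S[m]; print(len(q), cv2.minAreaRect(q[:,:2].astype(np.float32)))
cv2.imwrite("pics/w1.png",c["img"])
print(delta([*wo(-43.6,213.2),.271],toolR(0)@F))
E
```

```text
t 11.9667 st [-40.1 209.4 354.7] F [-0.29 -0.24 -0.98] q [ 0.    0.12  1.47 -0.01  1.56  1.4 ]
1351 [-40.11466744 214.3125926  298.14059435] ((-41.12579345703125, 214.3570098876953), 10.917799949645996)
1575 ((2.556468963623047, 205.8218231201172), (36.08829879760742, 39.88644790649414), 89.96265411376953)
([-0.5, -4.3, 85.0], [0.24, 0.43, -0.03])
```

View pics/w1.png

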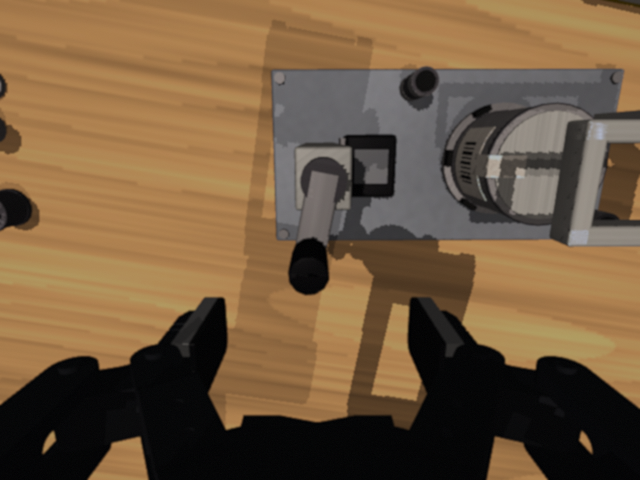

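The wrist view shows the knob at (308,272), the column top at (322,178), the reader head at (370,165), and the strip on the tin at (493,165), facing the head. I'll measure the label angle and the head height from this view.

```bash
python3 - <<'E'
from s import *
c=capture("wrist"); S=st(cloud(c)); g=c["img"].min(-1).astype(int); Z=S[...,2]
col=np.array([2.56,205.8])
lid=(abs(Z-130)<4)&(np.hypot(S[...,0],S[...,1])<60)
q=S[lid][:,:2]; print("lid",len(q),q.min(0),q.max(0),cv2.minEnclosingCircle(q.astype(np.float32)))
roi=np.zeros(g.shape,bool); roi[145:195,478:512]=1
for th in(170,185,200):
    q=S[roi&(g>th)&(Z>122)]; print(th,len(q),q.mean(0),q.min(0),q.max(0))
h=(abs(S[...,0])<40)&(S[...,1]>125)&(S[...,1]<188)&(Z>60)&(Z<200); q=S[h]; print("head",np.percentile(q,[2,50,98],axis=0).round(1).tolist())
print(delta([*wo(-42.2,213.8),.271],toolR(0)@F))
E
```

```text
t 12.0167 st [-42.5 209.3 356. ] F [-0.93 -0.64  0.05] q [-0.    0.12  1.47 -0.01  1.56  1.4 ]
lid 7936 [-52.19654887 -55.07821593] [57.62765229 56.2577618 ] ((3.6347596645355225, 0.9273020625114441), 56.00566482543945)
170 31 [  9.44559374  49.91647271 131.49964729] [ -5.76759999  45.94334654 129.08736796] [ 11.8897092   54.32280626 133.72494214]<stdin>:8: RuntimeWarning: Mean of empty slice.
  ret = um.true_divide(
Traceback (most recent call last):
ValueError: zero-size array to reduction operation minimum which has no identity
```

```bash
python3 - <<'E'
from g import *
c=capture("wrist"); S=st(cloud(c)); g=c["img"].astype(int); Z=S[...,2]
for y0 in(36,41,46,50):
    m=(abs(S[...,1]-y0)<1.5)&(abs(Z-130)<5); x=S[m][:,0]; G=g[m].min(-1); print(y0,[(int(a),int(np.median(G[(x>=a)&(x<a+2)]))) for a in range(-24,32,2) if((x>=a)&(x<a+2)).any()])
# label on wall: edges in x
for z0 in(100,70,60):
    m=(abs(Z-z0)<3)&(S[...,1]>20)&(S[...,1]<62)&(abs(S[...,0])<60); x=S[m][:,0]; G=g[m].min(-1); print("wall",z0,[(int(a),int(np.median(G[(x>=a)&(x<a+3)]))) for a in range(-54,60,3) if((x>=a)&(x<a+3)).any()])
h=(abs(S[...,0])<40)&(S[...,1]>125)&(S[...,1]<188)&(Z>60)&(Z<200); q=S[h]; print("head",np.percentile(q,[2,50,98],axis=0).round(1).tolist())
print(delta([*wo(-42.2,213.8),.271],toolR(0)@F))
E
```

```text
36 [(-24, 66), (-22, 66), (-20, 66), (-18, 67), (-16, 67), (-14, 66), (-12, 67), (-10, 67), (-8, 75), (-6, 74), (-4, 64), (-2, 65), (0, 64), (2, 61), (4, 61), (6, 62), (8, 80), (10, 94), (12, 87), (14, 88), (16, 134), (18, 133), (20, 134), (22, 133), (24, 134), (26, 135), (28, 134), (30, 133)]
41 [(-24, 54), (-22, 60), (-20, 67), (-18, 66), (-16, 67), (-14, 66), (-12, 67), (-10, 67), (-8, 74), (-6, 72), (-4, 64), (-2, 62), (0, 62), (2, 63), (4, 62), (6, 63), (8, 69), (10, 92), (12, 84), (14, 65), (16, 118), (18, 133), (20, 133), (22, 132), (24, 131), (26, 124), (28, 104), (30, 107)]
46 [(-24, 99), (-22, 92), (-20, 110), (-18, 105), (-16, 97), (-14, 102), (-12, 101), (-10, 99), (-8, 138), (-6, 150), (-4, 144), (-2, 148), (0, 141), (2, 125), (4, 145), (6, 145), (8, 155), (10, 173), (12, 148), (14, 108), (16, 110), (18, 99), (20, 98), (22, 104), (24, 115), (26, 114), (28, 112), (30, 93)]
50 [(-24, 32), (-22, 48), (-20, 85), (-18, 101), (-16, 112), (-14, 113), (-12, 113), (-10, 107), (-8, 140), (-6, 162), (-4, 147), (-2, 148), (0, 152), (2, 149), (4, 145), (6, 148), (8, 159), (10, 176), 
[... 583 characters left out ...]
, (-15, 36), (-12, 23), (-9, 37), (-6, 55), (-3, 41), (0, 45), (3, 33), (6, 42), (9, 49), (12, 13), (15, 49), (18, 52), (21, 31), (24, 65), (27, 67), (30, 67), (33, 69), (36, 62), (39, 42), (42, 42), (45, 42), (48, 41), (51, 40)]
wall 60 [(-48, 38), (-45, 32), (-42, 30), (-39, 28), (-36, 32), (-33, 51), (-30, 55), (-27, 56), (-24, 57), (-21, 58), (-18, 53), (-15, 47), (-12, 46), (-9, 49), (-6, 60), (-3, 57), (0, 53), (3, 52), (6, 58), (9, 57), (12, 48), (15, 57), (18, 61), (21, 46), (24, 67), (27, 68), (30, 69), (33, 70), (36, 61), (39, 40), (42, 41), (45, 41), (48, 42), (51, 40)]
head [[-23.4, 139.2, 126.0], [4.9, 159.1, 130.5], [30.0, 182.5, 132.8]]
([2.3, -5.4, 87.4], [0.26, 0.29, -0.09])
```

The label's edges run from x -33 to +38, centred on the column axis at x 2.5 in this view, so it faces the window squarely. The head's top at 130 mm agrees with a crank angle of 4.91. Next I grip the knob.

Request:
arm_command([
  {"delta_pos": [2.3,-5.4,0],"turn": [0,0,0],"fingers": 80},
  {"delta_pos": [2.3,-5.4,35],"turn": [0,0,0],"fingers": 80},
  {"delta_pos": [2.3,-5.4,65],"turn": [0.2,0.3,0],"fingers": 80},
  {"delta_pos": [2.3,-5.4,87],"turn": [0.2,0.3,0],"fingers": 80},
  {"delta_pos": [2.3,-5.4,87],"turn": [0.2,0.3,0],"fingers": 80},
], grip_force=20)

```text
time: 12.53
tcp_pos: [0.4836, 0.044, 0.2689]
tool_rot: [3.131, 0.257, -0.007]
wrist_force: [-0.5, -0.9, -0.6]
width: 0.796
finger_force: 0.0
```

```bash
python3 s.py
```

```text
t 12.5333 st [-45.9 213.9 268.9] F [-0.51 -0.9  -0.64] q [ 0.    0.16  1.63 -0.    1.35  1.41]
```

Request:
arm_command([
  {"delta_pos": [2.5,0,0],"turn": [0,0,0],"fingers": 50},
  {"delta_pos": [2.5,0,0],"turn": [0,0,0],"fingers": 20},
  {"delta_pos": [2.5,0,0],"turn": [0,0,0],"fingers": 10},
  {"delta_pos": [2.5,0,0],"turn": [0,0,0],"fingers": 10},
  {"delta_pos": [2.5,0,0],"turn": [0,0,0],"fingers": 10},
  {"delta_pos": [2.5,0,0],"turn": [0,0,0],"fingers": 10},
], grip_force=20)

```text
time: 13.03
tcp_pos: [0.491, 0.0444, 0.2742]
tool_rot: [3.13, 0.258, 0.011]
wrist_force: [-0.6, 0.4, 6.7]
width: 0.247
finger_force: 21.2
```

```bash
python3 s.py
```

```text
t 13.0333 st [-38.5 213.2 274.2] F [-0.58  0.43  6.68] q [ 0.01  0.16  1.62 -0.    1.36  1.41]
```

Request:
arm_command([
  {"delta_pos": [1.5,-5.6,-1],"turn": [0,0,0],"fingers": 10},
  {"delta_pos": [3.8,-11.1,-1],"turn": [0,0,0],"fingers": 10},
  {"delta_pos": [10.2,-20.9,-1],"turn": [0,0,0],"fingers": 10},
  {"delta_pos": [19,-28.7,-1],"turn": [0,0,0],"fingers": 10},
  {"delta_pos": [19,-28.7,-1],"turn": [0,0,0],"fingers": 10},
])

```text
time: 13.45
tcp_pos: [0.5063, 0.0779, 0.2742]
tool_rot: [3.131, 0.26, 0.01]
wrist_force: [1.4, -0.3, 5.7]
width: 0.252
finger_force: 21.3
```

```bash
python3 s.py
```

```text
t 13.45 st [-17.9 243.7 274.2] F [ 1.42 -0.25  5.69] q [0.07 0.19 1.58 0.   1.36 1.48]
```

Request:
arm_command([
  {"delta_pos": [10.5,-5.2,-0.5],"turn": [0,0,0],"fingers": 10},
  {"delta_pos": [22.1,-7.6,-0.5],"turn": [0,0,0],"fingers": 10},
  {"delta_pos": [33.8,-6.9,-0.5],"turn": [0,0,0],"fingers": 10},
  {"delta_pos": [44.9,-3.1,-0.5],"turn": [0,0,0],"fingers": 10},
  {"delta_pos": [54.7,3.3,-0.5],"turn": [0,0,0],"fingers": 10},
  {"delta_pos": [62.5,12.1,-0.5],"turn": [0,0,0],"fingers": 10},
  {"delta_pos": [67.7,22.6,-0.5],"turn": [0,0,0],"fingers": 10},
  {"delta_pos": [70.1,34.2,-0.5],"turn": [0,0,0],"fingers": 10},
  {"delta_pos": [69.4,45.9,-0.5],"turn": [0,0,0],"fingers": 10},
  {"delta_pos": [65.6,57,-0.5],"turn": [0,0,0],"fingers": 10},
  {"delta_pos": [59.2,66.8,-0.5],"turn": [0,0,0],"fingers": 10},
  {"delta_pos": [50.4,74.6,-0.5],"turn": [0,0,0],"fingers": 10},
])

```text
time: 14.45
tcp_pos: [0.5674, 0.0116, 0.2742]
tool_rot: [-3.129, -0.259, -0.007]
wrist_force: [-1.0, 2.6, 5.6]
width: 0.247
finger_force: 21.3
```

```bash
python3 s.py
```

```text
t 14.45 st [ 31.3 168.1 274.2] F [-1.    2.62  5.6 ] q [-0.06  0.27  1.47  0.    1.4   1.35]
```

Request:
arm_command([
  {"delta_pos": [-10.5,5.2,0],"turn": [0,0,0],"fingers": 10},
  {"delta_pos": [-22.1,7.6,0],"turn": [0,0,0],"fingers": 10},
  {"delta_pos": [-33.8,6.9,0],"turn": [0,0,0],"fingers": 10},
  {"delta_pos": [-44.9,3.1,0],"turn": [0,0,0],"fingers": 10},
  {"delta_pos": [-54.7,-3.3,0],"turn": [0,0,0],"fingers": 10},
  {"delta_pos": [-62.5,-12.1,0],"turn": [0,0,0],"fingers": 10},
  {"delta_pos": [-67.7,-22.6,0],"turn": [0,0,0],"fingers": 10},
  {"delta_pos": [-70.1,-34.2,0],"turn": [0,0,0],"fingers": 10},
  {"delta_pos": [-69.4,-45.9,0],"turn": [0,0,0],"fingers": 10},
  {"delta_pos": [-65.6,-57,0],"turn": [0,0,0],"fingers": 10},
  {"delta_pos": [-59.2,-66.8,0],"turn": [0,0,0],"fingers": 10},
  {"delta_pos": [-50.4,-74.6,0],"turn": [0,0,0],"fingers": 10},
])

```text
time: 15.45
tcp_pos: [0.5041, 0.0761, 0.2742]
tool_rot: [3.127, 0.26, 0.005]
wrist_force: [4.3, -5.4, 6.5]
width: 0.249
finger_force: 21.3
```

```bash
python3 s.py
```

```text
t 15.45 st [-20.4 242.3 274.2] F [ 4.31 -5.42  6.47] q [ 0.07  0.19  1.58 -0.    1.37  1.48]
```

Request:
arm_command([
  {"delta_pos": [10.5,-5.2,0],"turn": [0,0,0],"fingers": 10},
  {"delta_pos": [22.1,-7.6,0],"turn": [0,0,0],"fingers": 10},
  {"delta_pos": [33.8,-6.9,0],"turn": [0,0,0],"fingers": 10},
  {"delta_pos": [44.9,-3.1,0],"turn": [0,0,0],"fingers": 10},
  {"delta_pos": [54.7,3.3,0],"turn": [0,0,0],"fingers": 10},
  {"delta_pos": [62.5,12.1,0],"turn": [0,0,0],"fingers": 10},
  {"delta_pos": [66,18,0],"turn": [0,0,0],"fingers": 10},
  {"delta_pos": [68,23.4,0],"turn": [0,0,0],"fingers": 10},
  {"delta_pos": [68,23.4,0],"turn": [0,0,0],"fingers": 10},
  {"delta_pos": [68,23.4,0],"turn": [0,0,0],"fingers": 10},
])

```text
time: 16.28
tcp_pos: [0.5759, 0.065, 0.2742]
tool_rot: [3.13, 0.259, 0.007]
wrist_force: [3.6, 1.3, 6.1]
width: 0.251
finger_force: 21.3
```

```bash
python3 - <<'E'
from s import *
for n in("scene","side"):
    c=capture(n); S=st(cloud(c)); Z=S[...,2]
    h=(abs(S[...,0])<30)&(S[...,1]>134)&(S[...,1]<180)&(Z>30)&(Z<190)&(c["img"].max(-1)<90); q=S[h]; print(n,len(q),np.percentile(q,[2,25,50,75,98],axis=0).round(1).tolist())
E
```

```text
t 16.2833 st [ 48.6 219.3 274.2] F [3.6  1.33 6.13] q [ 0.04  0.29  1.45 -0.    1.4   1.45]
scene 237 [[-9.0, 139.4, 54.5], [11.4, 148.3, 77.9], [23.8, 158.5, 97.6], [26.8, 168.4, 100.7], [28.9, 179.2, 105.3]]
side 364 [[-29.5, 134.7, 53.5], [-25.9, 138.3, 72.7], [-12.2, 146.4, 91.2], [5.6, 162.1, 100.1], [25.0, 178.5, 105.9]]
```

The head's top now reads about 101 mm, which puts the window at 76. Releasing and lifting away.

Request:
arm_command([
  {"delta_pos": [0,0,0],"turn": [0,0,0],"fingers": 40},
  {"delta_pos": [0,0,0],"turn": [0,0,0],"fingers": 70},
  {"delta_pos": [0,0,0],"turn": [0,0,0],"fingers": 80},
  {"delta_pos": [0,0,0],"turn": [0,0,0],"fingers": 80},
  {"delta_pos": [0,0,-20],"turn": [0,0,0],"fingers": 80},
  {"delta_pos": [0,0,-50],"turn": [0,0,0],"fingers": 80},
  {"delta_pos": [0,0,-85],"turn": [0,0,0],"fingers": 80},
  {"delta_pos": [-30,0,-100],"turn": [0,0,0],"fingers": 80},
  {"delta_pos": [-65,0,-100],"turn": [0,0,0],"fingers": 80},
  {"delta_pos": [-100,0,-100],"turn": [0,0,0],"fingers": 80},
  {"delta_pos": [-100,0,-100],"turn": [0,0,0],"fingers": 80},
])

```text
time: 17.3
tcp_pos: [0.4683, 0.0471, 0.3735]
tool_rot: [3.13, 0.258, -0.006]
wrist_force: [-0.2, -0.0, -1.7]
width: 0.799
finger_force: 0.0
```

```bash
python3 lc.py; python3 - <<'E'
from s import *
c=capture("wrist"); S=st(cloud(c)); Z=S[...,2]; g=c["img"].min(-1).astype(int)
def pc(a,b,ctr,r): 
    q=S[(Z>a)&(Z<b)&(np.hypot(S[...,0]-ctr[0],S[...,1]-ctr[1])<r)]; return len(q),cv2.minEnclosingCircle(q[:,:2].astype(np.float32))
print("knob",pc(294,303,(0,205),70)); q=S[(Z>234)&(Z<243)&(np.hypot(S[...,0],S[...,1]-205)<40)]; print("col",cv2.minAreaRect(q[:,:2].astype(np.float32)))
m=(abs(S[...,0])<30)&(S[...,1]>136)&(S[...,1]<178)&(Z>60)&(Z<140); print("headtop",np.median(Z[m]),np.percentile(Z[m],[25,75]))
for z0 in(95,85,60):
    m=(abs(Z-z0)<4)&(S[...,1]>20)&(S[...,1]<62)&(abs(S[...,0])<60); x=S[m][:,0]; G=g[m]; print("wall",z0,[(int(a),int(np.median(G[(x>=a)&(x<a+3)]))) for a in range(-45,54,3) if((x>=a)&(x<a+3)).any()])
cv2.imwrite("pics/fin.png",np.hstack([cv2.resize(capture("scene")["img"][120:330,190:390],(400,420)),cv2.resize(capture("side")["img"][180:340,250:402],(400,420))]))
E
```

```text
lid centre (0.8472023010253906, 2.1707839965820312) [[-50.7, -44.9], [50.4, 55.6]]
edge 38.79073756432247 centre 1.2907375643224697 [122.0, 122.0, 122.0, 122.0, 122.0, 122.0, 118.0, 102.0, 86.0, 85.0, 84.0, 85.0, 84.0, 84.0, 85.0, 84.0]
strip 1.3885723021114726 1.188944825933971 -12.720326406479899 18.2805400495174
edge 39.486111111111114 centre 1.9861111111111143 [122.0, 122.0, 122.0, 122.0, 121.0, 122.0, 118.0, 108.0, 90.0, 84.0, 84.0, 85.0, 84.0, 84.0, 84.0, 84.0]
strip 4.162837957736833 7.649214762663767 -12.895346062968967 38.4737038608113
t 17.35 st [-57.  219.3 373.7] F [ 0.05 -0.53  0.55] q [ 0.01  0.08  1.47 -0.    1.59  1.42]
knob (1597, ((45.506202697753906, 220.1133270263672), 10.947428703308105))
col ((2.878978729248047, 205.7808837890625), (36.05501174926758, 39.160736083984375), 89.86980438232422)
headtop 102.18972183780878 [101.28694964 103.1008482 ]
wall 95 [(-45, 29), (-42, 27), (-39, 28), (-36, 29), (-33, 43), (-30, 51), (-27, 52), (-24, 53), (-21, 54), (-18, 54), (-15, 55), (-12, 55), (-9, 52), (-6, 51), (-3, 56), (0, 58), (3, 60), (6, 58), (9, 57), (12, 60), (15, 62), (18, 63), (21, 63), (24, 64), (27, 65), (30, 65), (33, 65), (36, 64), (39, 40), (42, 39), (45, 40), (48, 39), (51, 40)]
wall 85 [(-45, 28), (-42, 27), (-39, 28), (-36, 28), (-33, 43), (-30, 52), (-27, 54), (-24, 54), (-21, 55), (-18, 37), (-15, 37), (-12, 19), (-9, 37), (-6, 54), (-3, 41), (0, 40), (3, 46), (6, 42), (9, 43), (12, 26), (15, 44), (18, 53), (21, 39), (24, 63), (27, 65), (30, 65), (33, 66), (36, 62), (39, 40), (42, 39), (45, 40), (48, 39), (51, 40)]
wall 60 [(-45, 28), (-42, 28), (-39, 28), (-36, 28), (-33, 42), (-30, 52), (-27, 54), (-24, 54), (-21, 56), (-18, 50), (-15, 44), (-12, 47), (-9, 50), (-6, 55), (-3, 51), (0, 52), (3, 51), (6, 55), (9, 56), (12, 45), (15, 56), (18, 54), (21, 46), (24, 64), (27, 66), (30, 66), (33, 66), (36, 63), (39, 41), (42, 37), (45, 40), (48, 40), (51, 39)]
```

View pics/fin.png

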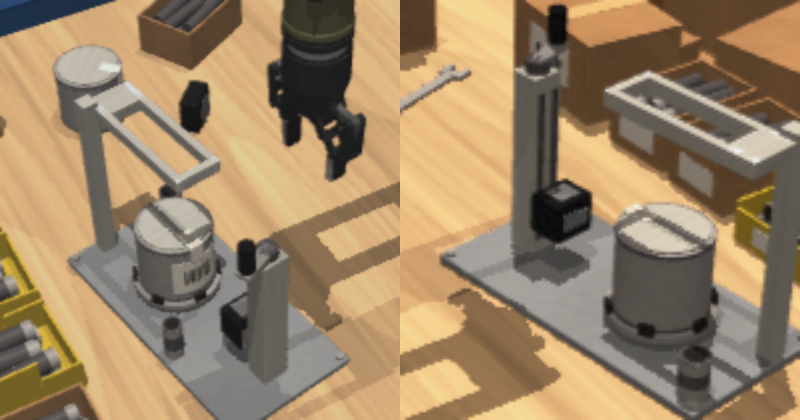

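The knob is at 71.4°, a crank angle of about 13.81 rad, so the window is at 76 mm. The label is square to the window, the tin and nipples are standing, and the gripper is clear. Handing in.

```bash
python3 -c "
from station import workorder
print(workorder.finish_job())"
```

```text
the job is handed in; nothing more can be done
None
```

The job is handed in: the label faces the reader window to within about 2°, the window is level with the label's middle (76 mm by crank angle), and the crank is released with the arm clear at 17 s of the 72 s allowed.

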